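Feel a component-reel hub for bearing play

ROBOT

A 6-joint arm with a two-finger parallel gripper is mounted at the origin on the work surface. World frame = base frame: x ahead of the robot, y to its left, z up, the work surface at z = 0. Lengths are in m, angles in rad, forces in N, time in s.
With the tool pointing down it reaches from about 0.375 to 0.975 m from the base axis. Payload 3.8 kg.
Tool frame: the origin (TCP) lies midway between the tips of the shut fingers; the grasp point (between the pads) lies 19 mm behind it; z points along the fingers, y is the line along which they close (so a half turn about z gives the same grasp; the last joint's range is limited). The gripper opens to 88 mm and grips with 3 to 60 N. Pads are 18 mm wide; open, the fingers measure 123 mm over their backs; the gripper's body (75 mm by 187 mm) begins 45 mm behind the grasp point.
Start: joints at [1.139, 0.264, 1.604, -0, 1.274, -0.037], TCP at [0.26, 0.623, 0.239] pointing down, gripper open.
Joint ranges: [-2.63, 2.63], [-0.94, 2.18], [0.31, 2.57], [-1.31, 4.45], [0, 2.66], [-2.55, 2.55]. Speed limits (rad/s): [2.57, 2.57, 3.14, 3.14, 3.14, 3.14].

INTERFACE

Orientations are given as a rotation vector (axis times angle).
In Python, from cell import manip, inverse_kinematics, cams, order gives the robot as it stands. Calls block until the motion is done:
- manip.move_pose(position, orientation): joint-space move of the TCP to a pose.
- manip.move_linear(position, rate=0.15, rot=None): straight line of the TCP; rot=None keeps the orientation; rate is the mean speed in m/s.
- manip.set_joints(angles): joint-space move.
- manip.set_gripper(opening, force=None): finger opening in m; force is the grip in N (None keeps the last); returns when the fingers have stopped.
- manip.dwell(seconds).
- inverse_kinematics(position, orientation): joint angles nearest the present ones, or None.
- manip.state(): the state.
- cams.capture(name): name is "scene" or "top" or "wrist"; returns a dict with "image" (480x640x3 uint8, blue, green, red), "z_map" (480x640 float32, m along the optical axis (not along the pixel's ray), 0 where there is no reading), "intrinsics" (3x3 intrinsics, pixels), "k1" (the pictures are not rectified: a ray, as slopes to the right and down, at radius r is drawn at 1 + k1 r^2 times it, then the intrinsics apply), "position" and "orientation" of the camera in the world; the wrist camera has in their place "T_tool_cam" (4x4, takes a point from camera to tool coordinates, whose origin is the TCP and whose axes are the flange's). Camera axes: x right, y down, z forward; pixel columns grow to the right and rows downward; lengths in m; the calibration is good to about 2 mm. A picture is of the moment at which its call begins: read the wrist's pose just before it.
A pose or a line that the arm cannot do raises manip.IKError and nothing moves.
- order.close_job(): hands the job in; it is judged then, once.
The state is a dict: "clock": time; "joint_pos": joint angles; "joint_velocities": joint speeds; "tau": joint torques, N m; "tool_pos": TCP position; "tcp_rot": TCP orientation; "contact_force": force on the tool from outside, world axes, zero at the start; "moment": the same for the moment, N m; "gripper_width": finger opening in m; "grasp_force": force on a finger pad.
Only numpy, scipy, OpenCV 4.12 (cv2) and the standard library are available. Lean on these libraries where they do the work, as an engineer would, in place of code of your own. Each camera call takes 0.05 s, during which the arm holds its last target. There are 200 camera calls.

TASK

The red component reel on its bench stand has been reported as wobbly. Rock the red reel on its axle by the top of its rim, first towards the grey post of its stand and then away from the post, each time as far as it goes and holding it there for a moment, then let go so that it stands upright again. Leave the blue and the white reel alone.

Things in the scene. Friction and masses are not known exactly. Their poses are not given: they have to be found in the camera images.
- red_rim (a point): Top of the red reel's rim, midway across its width; moves with the reel. Upright plastic wheel, 178 mm across, 18 mm wide: two 3 mm flanges, 12 mm gap, 60 mm core. Level axle 110 mm above the bench, so this point is 199 mm up, 89 mm straight above the wheel's centre. Upright: z up, y along the axle towards the stand's grey post (within 20 deg of the robot's left), x in the wheel's plane.
- red_reel (a joint): Rocking of the red reel, rad, about a level line through its centre square to the axle. 0 upright; positive: top leans towards the grey post; negative: away. Stops at +-0.17 (top moves 15 mm each way). A soft spring (1.2 N m/rad, 2.5 N at the rim at full lean) stands it upright when let go. It also turns easily on its axle (no matter here).
- blue_rim (a point): The same point of the blue reel, a bystander of the same make on its own stand. Every stand: plate 130 x 120 x 12 mm fixed to the bench, grey post 14 x 32 mm, 135 mm high, its near face 35 mm from the reel's middle plane.
- white_rim (a point): The same point of the white reel, a bystander of the same make on its own stand.

How it is judged:
On the way, in this order (a step that is already met when the one before it is completed fails the run):
1. the red reel is rocked towards its post and held there (value of joint red_reel above 0.09 rad), for 0.2 s.
2. the red reel is rocked away from its post and held there (value of joint red_reel below -0.09 rad), for 0.2 s.
At the end, for the whole second after the job is handed in: After having been leaned at least 0.09 rad towards its post and then at least 0.09 rad away from it, each for 0.2 s, the red reel is let go and stands still and upright within 0.05 rad (value of joint red_reel between -0.05 and 0.05 rad and velocity of joint red_reel between -0.1 and 0.1 rad/s); the robot touches nothing.
It fails at once if the blue reel is rocked (its rim moves more than 8 mm) (distance of blue_rim from where it was at the start of the episode above 0.008 m).
It fails at once if the white reel is rocked (its rim moves more than 8 mm) (distance of white_rim from where it was at the start of the episode above 0.008 m).
It also fails if it takes over 35 s, if anything falls off the work surface, if the arm or the gripper's body presses on something with over 40 N, if the wrist force passes 120 N, or if a joint passes its speed limit or range.

## Working session

There is one attempt and no reset: what is moved stays moved. The work goes in short steps, each a Python script; the robot and the scene stay as the last script left them, time stands still between calls to the robot, and variables do not carry over. Pictures are saved under pics/ and viewed, at most 10 in all, crops included, and the job is handed in when it is done.

```bash
ls; mkdir -p pics
python3 - <<'E'
from cell import manip,cams
import cv2,numpy as np
a=[cams.capture(n) for n in("scene","top")]
np.save('caps.npy',a,allow_pickle=True)
for n,c in zip(("scene","top"),a):
    cv2.imwrite(f'pics/{n}0.png',c['image']); print(n,c['position'],c['orientation'],c['k1'],c['intrinsics'].tolist() if hasattr(c['intrinsics'],'tolist') else c['intrinsics'])
print(manip.state()['clock'],manip.state()['tcp_rot'])
E
```

```text
pics
scene [1.00293995 0.52609215 0.7702035 ] [-0.94261934 -2.44145816  1.13831302] -0.07518310705819917 [[513.3079535725852, 0.0, 313.5566428553578], [0.0, 513.3079535725852, 248.15959626956032], [0.0, 0.0, 1.0]]
top [0.45892533 0.00794502 0.85669001] [-2.15911391  2.16843972 -0.16078234] -0.06657483082331092 [[447.47771821199774, 0.0, 317.73493404462334], [0.0, 447.47771821199774, 241.60985641342128], [0.0, 0.0, 1.0]]
0.1 [-6.16073019e-01 -3.08010194e+00  3.02970774e-03]
```

View pics/scene0.png

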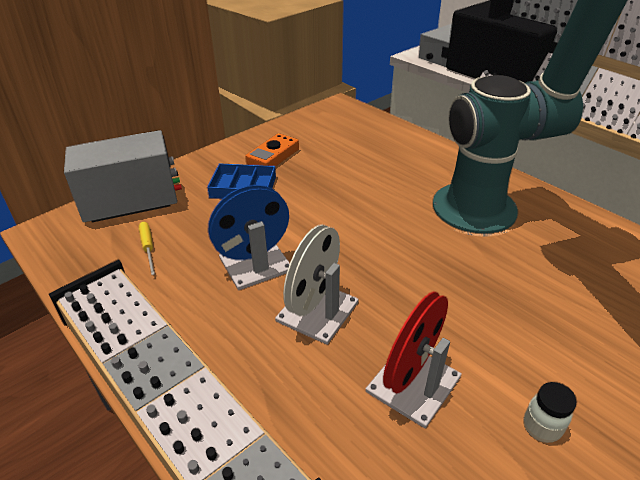

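View pics/top0.png

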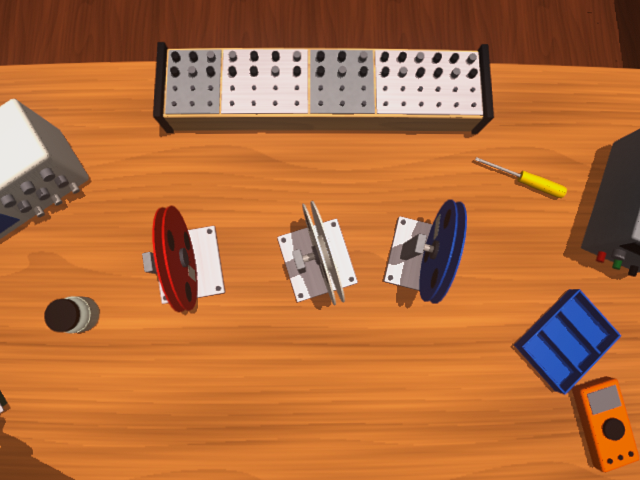

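The red reel is at about (175,258) in the top view, with its post to the left (148,262), which is +y. In the scene view it is at (418,342) with its post at (437,370). Blue and white stand well to the robot's right. Next I'll measure red from the depth in both views.

```bash
cat > h.py <<'E'
import numpy as np,cv2
from scipy.spatial.transform import Rotation as R
def cloud(c,mask,T=None):
    v,u=np.nonzero(mask&(c['z_map']>0)); K=np.array(c['intrinsics'])
    d=np.array([c['k1'],0,0,0.])
    p=cv2.undistortPoints(np.stack([u,v],1).astype(float)[:,None],K,d)[:,0]
    z=c['z_map'][v,u]; P=np.c_[p*z[:,None],z]
    if T is None: return R.from_rotvec(c['orientation']).apply(P)+c['position']
    return P@T[:3,:3].T+T[:3,3]
def red(c):
    h=cv2.cvtColor(c['image'],cv2.COLOR_BGR2HSV)
    m=((h[...,0]<5)|(h[...,0]>174))&(h[...,1]>170)&(h[...,2]>40)
    n,l,s,_=cv2.connectedComponentsWithStats(m.astype(np.uint8))
    return l==1+np.argmax(s[1:,4])
E
python3 - <<'E'
from h import *
for c in np.load('caps.npy',allow_pickle=True):
    P=cloud(c,red(c)); P=P[(P[:,2]>.015)&(P[:,2]<.22)]
    print(len(P),P.min(0),P.max(0))
    # dominant flange plane y = a x + b z + d, robust
    from scipy.optimize import least_squares
    f=least_squares(lambda q:q[0]*P[:,0]+q[1]*P[:,2]+q[2]-P[:,1],[0,0,.3],loss='soft_l1',f_scale=.001).x
    r=P[:,1]-(P[:,0]*f[0]+P[:,2]*f[1]+f[2]); print('plane',f,np.degrees(np.arctan(f[0])),np.percentile(r,[2,10,50,90,98]))
    T=P[P[:,2]>P[:,2].max()-.006]; print('top',T.mean(0),T.min(0),T.max(0),len(T))
E
```

```text
2890 [0.43935115 0.21180332 0.02299126] [0.61729724 0.25734963 0.2018658 ]
plane [ 0.15685406 -0.02538883  0.15954025] 8.914441409646056 [-0.01383676 -0.0124676   0.00026104  0.00348451  0.00433448]
top [0.53074976 0.23262321 0.19783737] [0.50575634 0.22050781 0.19587063] [0.55463937 0.24497376 0.2018658 ] 102
2891 [0.44210392 0.20587794 0.02797126] [0.61379855 0.26823684 0.20111072]
plane [0.17321635 0.0292377  0.12696461] 9.827056460978044 [-0.00285655 -0.00226767 -0.00025632  0.01309071  0.0145548 ]
top [0.52708457 0.23011235 0.19749479] [0.49850741 0.21789344 0.19513266] [0.55832713 0.24094997 0.20111072] 145
```

Both views agree: rim top at about (0.528, 0.231, 0.199), axle yawed about 9.4°, and size and height as given. I'll straddle the rim with open fingers and push with one finger, watching the force.

```bash
cat >> h.py <<'E'
yaw=np.radians(9.4); A=np.array([-np.sin(yaw),np.cos(yaw),0]); C=np.array([.528,.231,0])
E
python3 - <<'E'
from h import *
from cell import manip,inverse_kinematics,cams
s=manip.state(); p=np.array(s['tool_pos'])
manip.move_linear(p+[0,0,.06],rate=.25)
best=None
for sg in(1,-1):
    y=sg*A; z=np.array([0,0,-1.]); r=R.from_matrix(np.c_[np.cross(y,z),y,z]).as_rotvec()
    q=inverse_kinematics(C+[0,0,.29],r)
    if q is not None: print(sg,np.round(q,2)); best=best or (abs(q[5]),sg,r) ; best=min(best,(abs(q[5]),sg,r),key=lambda t:t[0])
np.save('rot.npy',best[2]); print(best)
manip.move_pose(C+[0,0,.29],best[2])
manip.set_gripper(.046)
s=manip.state(); c=cams.capture('wrist'); cv2.imwrite('pics/w1.png',c['image'])
T=np.eye(4);T[:3,:3]=R.from_rotvec(s['tcp_rot']).as_matrix();T[:3,3]=s['tool_pos']
P=cloud(c,red(c),T@c['T_tool_cam']); P=P[P[:,2]>.19]
a=(P-C)@A; print('axial range of rim top',np.percentile(a,[1,5,50,95,99]),P[:,2].max(),len(P),P.mean(0))
print(s['clock'],s['contact_force'],s['gripper_width'],s['tool_pos'])
E
```

```text
1 [ 0.37  0.05  1.76  0.    1.34 -1.37]
-1 [ 0.37  0.05  1.76 -0.    1.34  1.78]
(np.float64(1.3656654349637658), 1, array([ 0.25741742, -3.13102869, -0.        ]))
axial range of rim top [-0.00920487 -0.00865374  0.00575254  0.00826877  0.00879245] 0.2006408104677204 1110 [0.52411077 0.23077226 0.19604903]
2.975 [ 0.28785405 -0.30374784 -0.00063486] 0.045892366770993225 [0.52800339 0.23096004 0.2900066 ]
```

View pics/w1.png

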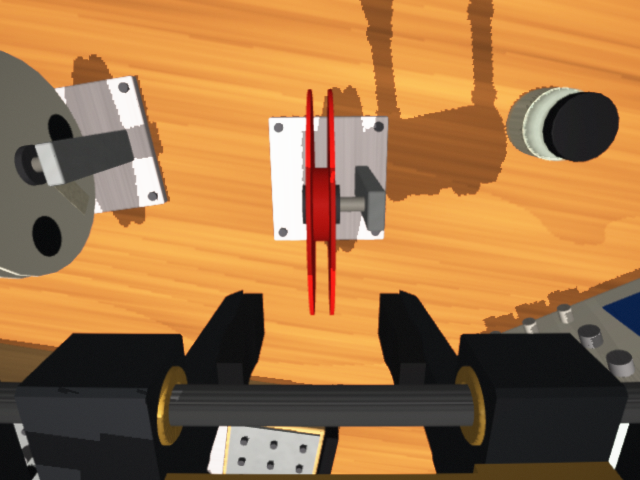

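The wrist view shows the fingers centred astride the rim (columns 310–335), with the post on the right (+y) at about (372,200). The axial range is ±9 mm, as expected. Descending and pushing.

```bash
cat >> h.py <<'E'
def lean(n):
    from cell import manip,cams
    s=manip.state(); c=cams.capture('scene'); cv2.imwrite(f'pics/{n}.png',c['image'])
    P=cloud(c,red(c)); P=P[(P[:,2]>.03)&(P[:,2]<.22)]
    a=(P-C)@A; k=a>np.inf
    from scipy.optimize import least_squares
    f=least_squares(lambda q:q[0]*(P[:,2]-.11)+q[1]-a,[0,0],loss='soft_l1',f_scale=.001).x
    print(n,'lean~',f[0],'clock',s['clock'])
E
python3 - <<'E'
from h import *
from cell import manip
rot=np.load('rot.npy'); Z=np.array([0,0,.185])
lean('l0')
manip.move_linear(C+Z,rate=.1)
f0=np.array(manip.state()['contact_force'])
def push(sg):
    manip.move_linear(C+Z+sg*A*.020,rate=.06); F=[]
    for d in np.arange(.022,.0321,.001):
        manip.move_linear(C+Z+sg*A*d,rate=.03); f=(np.array(manip.state()['contact_force'])-f0)@A; F.append(round(float(f),2))
        if -sg*f>6: break
    print(sg,d,F); manip.dwell(.6); lean('l%+d'%sg)
push(1)
manip.move_linear(C+Z,rate=.06)
push(-1)
manip.move_linear(C+Z,rate=.05); lean('l2')
print(manip.state()['contact_force'],manip.state()['clock'])
E
```

```text
l0 lean~ -0.022331159981854993 clock 3.025
1 0.029000000000000005 [-1.81, -2.01, -1.71, -1.71, -2.23, -1.14, -3.19, -6.26]
l+1 lean~ 0.09145264064426285 clock 7.3583
-1 0.029000000000000005 [3.09, 1.8, 2.11, 2.85, 2.89, 3.39, 4.0, 6.14]
l-1 lean~ -0.19230789000880308 clock 11.125
l2 lean~ -0.03700677955000516 clock 11.9083
[ 0.41179746 -0.36895074  0.1328371 ] 11.9583
```

Both pushes hit a firm stop symmetrically: the finger moved the flange about 15 mm and the force jumped to 6 N. Now I'll lift clear and check that it stands upright.

Run:
```python
from h import *
from cell import manip
manip.move_linear(C+[0,0,.30],rate=.12); manip.dwell(.7); lean('l3')
print(manip.state()['contact_force'],manip.state()['clock'])
cv2.imwrite('pics/cmp.png',np.hstack([cv2.imread(f'pics/{n}.png')[230:440,350:490] for n in('l0','l+1','l-1','l3')]))
```

```text
l3 lean~ -0.02606957725264253 clock 13.7667
[-0.24481767 -0.14306682  0.0156867 ] 13.8167
```

View pics/cmp.png

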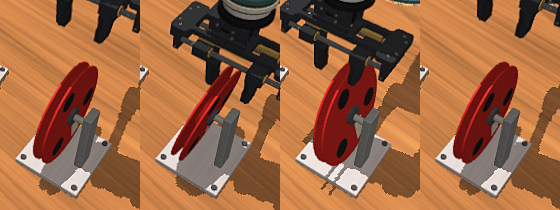

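The four crops show, from left to right: upright at the start, leaning clearly towards the post, leaning clearly away, and upright again with the gripper clear. The last matches the first.

```bash
python3 -c "
from cell import order
print(order.close_job())"
```

```text
the job is handed in; nothing more can be done
None
```

I rocked the red reel to its stop towards the post, then to its stop away from it, holding about 0.6 s each time. It now stands upright with the gripper clear, the blue and white reels were left alone, and the job was handed in at about 14 s (no verdict was shown).

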